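Flip the bearing stand's kickstand down and hold its frame upright

ROBOT

A 6-joint arm with a two-finger parallel gripper is mounted at the origin on the work surface. World frame = base frame: x ahead of the robot, y to its left, z up, the work surface at z = 0. Lengths are in m, angles in degrees, forces in N, time in s.
With the tool pointing down it reaches from about 0.25 to 0.725 m from the base axis. Payload 9.7 kg.
Tool frame: the origin (TCP) lies at the centre of the arm's flange, where the gripper is bolted on; the fingertips stand bot.tips_ahead ahead of it and the grasp point (between the pads) lies 155 mm ahead of it (bot.tips_ahead is the distance from the TCP to the fingertips, in m); z points along the fingers, y is the line along which they close (so a half turn about z gives the same grasp; the last joint's range is limited). The gripper opens to 85 mm and grips with 20 to 120 N. Pads are 22 mm wide; open, the fingers measure 114 mm over their backs; the gripper's body (76 mm by 85 mm) begins 54 mm behind the grasp point. The pads swing forward as they close: fully open they stand 13 mm farther back than shut.
Start: joints at [-71.677, 4.979, 10.078, 95.1, 0, 90], TCP at [0.173, -0.522, 0.405] pointing down, gripper open.
Joint ranges: [-179.16, 179.16], [-48.56, 103.87], [-65.8, 70.77], [-126.05, 130.52], [-82.76, 87.17], [-180, 180]. Speed limits (degrees/s): [127.2, 127.2, 147.25, 180, 180, 180].

INTERFACE

Orientations are given as [roll, pitch, yaw] about the fixed x, y, z axes, in that order (R = Rz(yaw) Ry(pitch) Rx(roll)).
In Python, from workcell import bot gives the robot as it stands.
- The arm moves only by the tool drive_tool, never from a script. Its argument "plan" is a list of rows, each an object of numbers: "dx", "dy", "dz": the shift along the tool's x, y, z in m; "roll": the turn about the tool's z in rad; "hand": the finger opening in m, from 0 to 0.0854. In form: [{"dx": .., "dy": .., "dz": .., "roll": .., "hand": ..}, ...]. A call has 1 to 20 rows; each row is the pose to reach, as a shift and turn from the pose commanded when the call began, along the tool's axes at that moment; what a row does not reach only later rows make up. A row lasts 1/12 s, in which the tool goes at most 41.7 mm and 7.16 degrees, less where a joint would pass 70% of its speed; a pose out of reach is approached as far as the arm can. A call with a gripper value outside its range is refused whole. The fingers move at their own pace and stop on an object; "force" is the grip in N (left out, the last holds). Time passes only in rows, so rows that repeat a pose let the fingers close. It gives the time, the measured TCP pose, the force and the opening at its end, in the units of the state.
- bot.get_obs(): the state, without advancing time (a new reading comes with each control period).
- bot.camera(name): name is "scene" or "top"; returns a dict with "frame" (480x640x3 uint8, red, green, blue), "z_map" (480x640 float32, m along the optical axis (not along the pixel's ray), 0 where there is no reading), "mtx" (3x3 intrinsics, pixels), "R" (3x3) and "t" (3): a world point X has camera coordinates R X + t. Camera axes: x right, y down, z forward; pixel columns grow to the right and rows downward; lengths in m; the calibration is good to about 2 mm. A picture is of the moment at which its call begins.
- bot.job_done(): hands the job in, once; it reports no verdict.
The state is a dict: "time": time; "q": joint angles; "qd": joint speeds; "joint_efforts": joint torques, N m; "ee_pos": TCP position; "tcp_rot": TCP orientation; "wrist_force": force on the tool from outside, world axes, zero at the start; "torque": the same for the moment, N m; "opening": finger opening in m.
Only numpy, scipy, OpenCV 4.12 (cv2) and the standard library are available. Lean on these libraries where they do the work, as an engineer would, in place of code of your own. Each camera call takes 0.05 s, during which the arm holds its last target. There are 200 camera calls.

TASK

Get the tilting bearing stand ready for fitting a seal: push its folded kickstand down until it goes over centre and drops fully down, and only then raise the leaning frame upright by the bar across its top. The frame tips back by itself, so finish while still holding the bar with the fingers, the frame upright and still; do not let go. Leave the loose bearings and the other things on the bench where they are.

Things in the scene. Friction and masses are not known exactly. Their poses are not given: they have to be found in the camera images.
- shoe: dark steel base plate of the stand, fixed to the bench (155 x 190 mm, 8 mm thick). Origin on the bench under the frame's hinge; z up; its y axis is parallel to the frame's hinge; the frame leans to its -x side (roughly towards the robot), where two posts (131 mm tall, at x = -70, y = +-55 mm) carry it.
- frame_pivot (a point): point on the hinge axis of the frame, 30 mm above the bench, midway between the hinge lugs; the hinge axis runs along the shoe's y.
- frame (a joint): tilt of the grey portal frame (16 mm posts 110 mm apart, a plate between them up to 155 mm from the hinge, a 70 mm bearing on its -x side): 0 = upright, positive = leaning to the shoe's -x. Starts at its stop, 0.50 rad, on the rests; the other stop is -0.10. Weight and a return spring always pull it back to 0.50: 3 to 7 N at the bar to raise it, 2 to 4 N to hold it upright.
- handle: plain round steel bar across the top of the frame, 20 mm in diameter, 130 mm long along its y (parallel to the hinge); origin at its middle, 220 mm from the hinge axis. Grip it within 30 mm of its middle, where nothing lies within 50 mm below. It turns with the frame: 250 mm above the bench when upright; at the start 223 mm, and 105 mm to the shoe's -x of the hinge.
- kickstand (a joint): turn of the dark steel kickstand on the frame's +x side, in a plane parallel to the frame: 0 = folded (at the start; leg points to the frame's +y, 0.35 rad upwards), grows as the foot swings down, 1.85 = fully down. A 40 mm counterweight on a 55 mm arm makes it go over centre: under about 0.9 it swings back to 0, above that it falls on to 1.85; flipping takes about 1 N at the foot.
- kick_pivot (a point): kickstand's pivot, on its axis, on the +x face of the frame, 110 mm from the frame's hinge axis, 45 mm to +y and 16 mm to +x of the frame's middle. The kickstand's axis is the frame's x axis: the shoe's x axis when upright, tilted up by the frame's lean.
- kick_foot (a point): middle of the kickstand's foot: a round bar 16 mm in diameter, 42 mm long, jutting from the leg's end along the frame's +x, with a 22 mm rubber ball at its free end. 120 mm from the kickstand's axis, 42 mm along that axis from kick_pivot. Folded, with the frame leaning, it lies about 190 mm above the bench, clear to be pushed down from above.
- bearing_a: loose steel roller bearing, 66 mm across, 48 mm tall with its cone up, beyond the stand (leave alone); origin under its middle
- bearing_b: loose steel roller bearing, 66 mm across, 30 mm tall, at the stand's -y end (leave alone); origin under its middle
- seal_ring: loose black rubber-coated ring, 60 mm across, 5 mm thick, flat on the bench (leave alone); origin under its middle
- glue: small upright glue bottle, 26 mm across, 100 mm tall, at the stand's +y end, below the level of the folded kickstand (leave alone); origin under its middle
- ring_box: open cardboard box 110 x 150 x 55 mm to the right (leave alone); origin under its middle
- driver: screwdriver lying to the left (leave alone)

How it is judged:
By the outcome, as a careful person would: the job done as asked, in the order asked, and still so for the second after the job is handed in, while the arm keeps its last pose, push and grip.
It also fails if it takes over 51 s, if anything falls off the work surface, if the arm or the gripper's body presses on something with over 40 N, if the wrist force passes 120 N, or if a joint passes its speed limit or range.

## Working session

There is one attempt and no reset: what is moved stays moved. The work goes in short steps, Python scripts to look and compute and a tool call to move; the robot and the scene stay as the last step left them, time stands still between calls to the robot, and variables do not carry over. Pictures are saved under pics/ and viewed, on a budget of 10 in all, crops included, one or two more only if the job needs it, and the job is handed in when it is done.

Besides the shell and the picture viewer there is one more tool, called after "Call:" as a command line: name --argument value ..., lists and objects as JSON in quotes. drive_tool: Moves the arm, as the interface text tells. Its arguments: {"type":"object","properties":{"plan":{"type":"array","items":{"type":"object","properties":{"dx":{"type":"number"},"dy":{"type":"number"},"dz":{"type":"number"},"roll":{"type":"number"},"hand":{"type":"number"}}}},"force":{"type":"number"}},"required":["plan"]}

```bash
mkdir -p pics; ls; cat > h.py <<'E'
import numpy as np, cv2
from workcell import bot
def snap(cam,name):
    c=bot.camera(cam); cv2.imwrite(f'pics/{name}.png',cv2.cvtColor(c['frame'],cv2.COLOR_RGB2BGR))
    np.savez(f'pics/{name}.npz',**{k:c[k] for k in('z_map','mtx','R','t','frame')}); return c
def w(c,u,v,r=1):
    p=c['z_map'][v-r:v+r+1,u-r:u+r+1]; p=p[p>0]
    if not len(p): return None
    z=np.median(p); K=c['mtx']; x=np.array([(u-K[0,2])/K[0,0]*z,(v-K[1,2])/K[1,1]*z,z])
    return (c['R'].T@(x-c['t'])).round(4)
def proj(c,X):
    x=c['R']@np.array(X)+c['t']; y=c['mtx']@x; return (y[:2]/y[2]).round(1)
E
python3 - <<'E'
from h import *
a=snap('scene','s0');b=snap('top','t0')
print(bot.get_obs(), bot.tips_ahead)
for c in(a,b): print(c['R'],-c['R'].T@c['t'],c['mtx'])
E
```

```text
pics
{'time': 0.1, 'q': array([-7.16767658e+01,  5.00617804e+00,  1.00408075e+01,  9.50987937e+01,
       -3.47612795e-05,  8.99996932e+01]), 'qd': array([ 0.0242545 , -0.10467009,  0.048202  , -0.05202722,  0.01191815,
       -0.01292945]), 'joint_efforts': array([ 2.57254851e-04, -5.21562982e+01,  4.65651333e+01,  1.61150034e-02,
       -4.96187411e-06, -1.19335411e-05]), 'ee_pos': array([ 0.17290847, -0.52211681,  0.40408708]), 'tcp_rot': array([-1.79935836e+02,  3.44177092e-05,  1.83235410e+01]), 'wrist_force': array([ 0.73285895,  0.38057264, -0.95797879]), 'torque': array([ 0.03494887,  0.01369835, -0.03492526]), 'opening': 0.08529020841000219} 0.1734
[[ 0.24846757  0.96861504  0.00698318]
 [ 0.53854508 -0.13214724 -0.83216964]
 [-0.80512922  0.21052793 -0.55447717]] [ 1.38237404 -0.23221643  0.73936776] [[458.22575944   0.         315.41162413]
 [  0.         458.22575944 238.90913576]
 [  0.           0.           1.        ]]
[[ 0.01299749 -0.9997648   0.01736135]
 [-0.98268219 -0.01598121 -0.18460857]
 [ 0.1848426  -0.01466124 -0.98265877]] [ 0.33541414 -0.01444689  1.32605996] [[509.65493542   0.         316.46257956]
 [  0.         509.65493542 235.73948829]
 [  0.           0.           1.        ]]
```

View pics/s0.png

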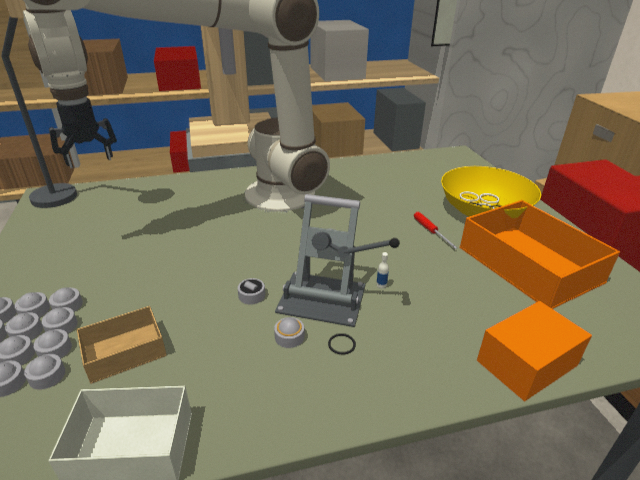

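View pics/t0.png

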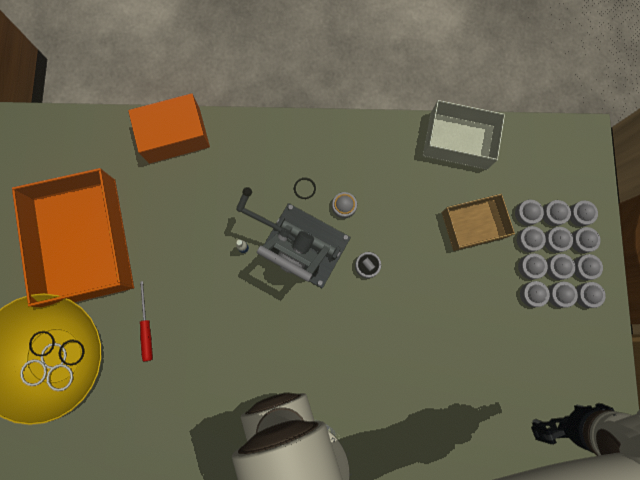

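Scene: the stand's bar runs (305,199)–(357,205), foot ball at (394,243), glue at (383,270). Top: bar about (260,251)–(311,281), foot ball (247,192), glue (241,245). I'll measure from enlarged crops.

```bash
python3 - <<'E'
import cv2
t=cv2.imread('pics/t0.png');s=cv2.imread('pics/s0.png')
cv2.imwrite('pics/t0c.png',cv2.resize(t[170:310,210:400],None,fx=4,fy=4,interpolation=cv2.INTER_CUBIC))
cv2.imwrite('pics/s0c.png',cv2.resize(s[185:330,270:420],None,fx=4,fy=4,interpolation=cv2.INTER_CUBIC))
E
```

```text
(no output)
```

View pics/t0c.png

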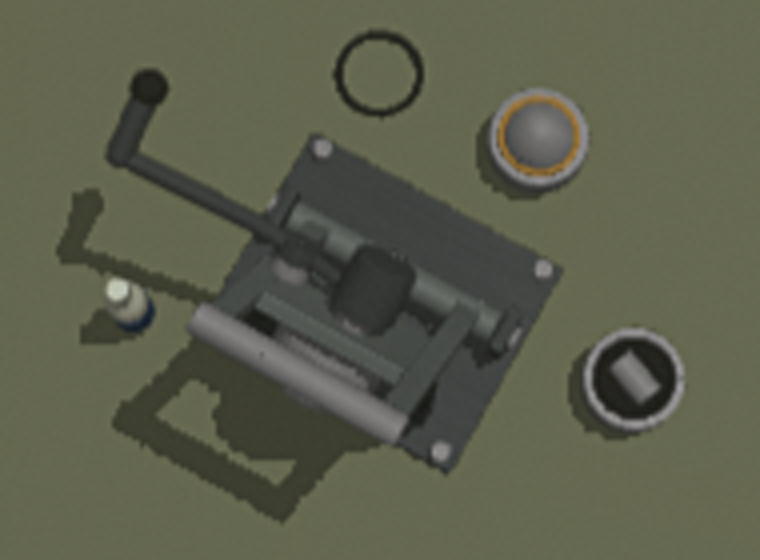

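View pics/s0c.png

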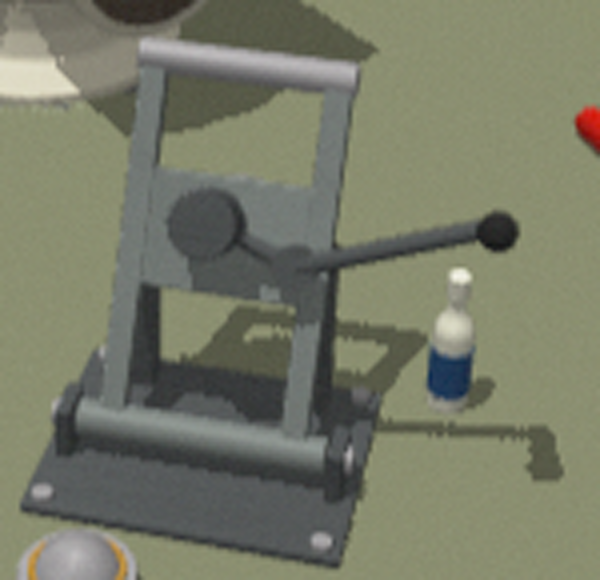

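```bash
cat >> h.py <<'E'
def shoe(p,th,a,y,h):  # frame-local -> world, p=(x,y,yaw)
    x=a*np.cos(th)-h*np.sin(th); z=.030+h*np.cos(th)+a*np.sin(th); c,s=np.cos(p[2]),np.sin(p[2])
    return np.array([p[0]+c*x-s*y,p[1]+s*x+c*y,z])
def foot(p,th,k,a=.058):
    g=.35-k; return shoe(p,th,a,.045+.12*np.cos(g),.11+.12*np.sin(g))
def load(n): return dict(np.load(f'pics/{n}.npz'))
E
python3 - <<'E'
from h import *
from scipy.optimize import least_squares
t,s=load('t0'),load('s0')
T=lambda u,v:(210+u/4,170+v/4); S=lambda u,v:(270+u/4,185+v/4)
f=lambda p:[shoe(p,.5,0,.065,.22),shoe(p,.5,0,-.065,.22),foot(p,.5,0,.079)]
mt=[T(196,314),T(402,430),T(149,87)]; ms=[S(356,76),S(143,51),S(497,231)]
r=lambda p:np.concatenate([proj(c,X)-m for c,ml in((t,mt),(s,ms)) for X,m in zip(f(p),ml)])
o=least_squares(r,[.5,.05,.4]); p=o.x; print(p,np.degrees(p[2])); print(r(p).reshape(-1,2).round(1))
print('bar',shoe(p,.5,0,0,.22),'upright',shoe(p,0,0,0,.22)); print('foot',foot(p,.5,0),'elbow',foot(p,.5,0,.037),'ball',foot(p,.5,0,.079))
print('ball depth',w(t,247,192),'bar',w(t,285,266))
for k in(.5,.9,1.2,1.85): print(k,foot(p,.5,k))
print('kp',shoe(p,.5,.016,.045,.11),'glue top',w(t,239,243))
E
```

```text
[0.5  0.05 0.4 ] 22.918311805232932
[[  9.9  62.4]
 [ 14.5  10.5]
 [-33.8  92.1]
 [-28.4 -24.9]
 [-17.6  -4.2]
 [ -9.6 -50.8]]
bar [0.40285236 0.00892664 0.22306816] upright [0.5  0.05 0.25]
foot [0.41871707 0.18687656 0.1904513 ] elbow [0.40174262 0.17969988 0.18038336] ball [0.43569151 0.19405324 0.20051924]
ball depth [0.6431 0.1271 0.2107] bar [0.4739 0.0364 0.2302]
0.5 [0.44249737 0.20336655 0.13860345]
0.9 [0.46864252 0.19666973 0.09929662]
1.2 [0.48975308 0.18050997 0.07522349]
1.85 [0.53033548 0.1208983  0.04929466]
kp [0.44683527 0.07637901 0.13420489] glue top [0.5449 0.1556 0.1006]
```

```bash
sed -i 's/return (y\[:2\]\/y\[2\]).round(1)/return y[:2]\/y[2]/' h.py
python3 - <<'E'
from h import *
from scipy.optimize import least_squares
np.set_printoptions(suppress=True,precision=4)
t,s=load('t0'),load('s0')
T=lambda u,v:(210+u/4,170+v/4); S=lambda u,v:(270+u/4,185+v/4)
f=lambda p:[shoe(p,.5,0,.065,.22),shoe(p,.5,0,-.065,.22),foot(p,.5,0,.079)]
mt=[T(196,314),T(402,430),T(149,87)]; ms=[S(356,76),S(143,51),S(497,231)]
r=lambda p:np.concatenate([proj(c,X)-m for c,ml in((t,mt),(s,ms)) for X,m in zip(f(p),ml)])
o=least_squares(r,[.55,.05,-.4]); p=o.x; print(p,np.degrees(p[2])); print(r(p).reshape(-1,2).round(1))
np.save('p.npy',p)
print('bar',shoe(p,.5,0,0,.22),'upright',shoe(p,0,0,0,.22)); print('foot',foot(p,.5,0),'elbow',foot(p,.5,0,.037),'ball',foot(p,.5,0,.079))
for k in(.5,.9,1.2,1.5,1.85): print(k,foot(p,.5,k))
print('kp',shoe(p,.5,.016,.045,.11),'glue top',w(t,239,243))
E
```

```text
[ 0.5758 -0.0108 -0.4989] -28.585132113608914
[[-1.  -0.8]
 [-0.8 -0.7]
 [-0.6 -0.8]
 [-0.4 -0.4]
 [-1.6 -1.1]
 [-1.  -1.3]]
bar [0.4832 0.0397 0.2231] upright [ 0.5758 -0.0108  0.25  ]
foot [0.6323 0.1381 0.1905] elbow [0.6162 0.1469 0.1804] ball [0.6485 0.1292 0.2005]
0.5 [0.66   0.1297 0.1386]
0.9 [0.6711 0.1051 0.0993]
1.2 [0.6716 0.0785 0.0752]
1.5 [0.6653 0.0476 0.0582]
1.85 [0.6502 0.0096 0.0493]
kp [0.5634 0.0473 0.1342] glue top [0.5449 0.1556 0.1006]
```

Fit is good to about 1 px: pivot (0.576, −0.011), yaw −28.6°, bar at (0.483, 0.040, 0.223), foot ball at (0.648, 0.129, 0.20). Next I close the fingers, rise and travel above the foot.

Call:
drive_tool --plan '[{"dz": -0.03,"hand": 0},{"dz": -0.055,"hand": 0},{"dx": 0.03,"dy": -0.02,"dz": -0.055,"roll": -0.05,"hand": 0},{"dx": 0.06,"dy": -0.04,"dz": -0.055,"roll": -0.1,"hand": 0},{"dx": 0.095,"dy": -0.065,"dz": -0.055,"roll": -0.15,"hand": 0},{"dx": 0.13,"dy": -0.09,"dz": -0.055,"roll": -0.2,"hand": 0},{"dx": 0.163,"dy": -0.115,"dz": -0.055,"roll": -0.25,"hand": 0},{"dx": 0.196,"dy": -0.14,"dz": -0.055,"roll": -0.3,"hand": 0},{"dx": 0.23,"dy": -0.165,"dz": -0.055,"roll": -0.35,"hand": 0},{"dx": 0.263,"dy": -0.19,"dz": -0.055,"roll": -0.4,"hand": 0},{"dx": 0.296,"dy": -0.215,"dz": -0.055,"roll": -0.45,"hand": 0},{"dx": 0.33,"dy": -0.24,"dz": -0.055,"roll": -0.5,"hand": 0},{"dx": 0.363,"dy": -0.264,"dz": -0.055,"roll": -0.55,"hand": 0},{"dx": 0.396,"dy": -0.288,"dz": -0.055,"roll": -0.6,"hand": 0},{"dx": 0.43,"dy": -0.312,"dz": -0.055,"roll": -0.65,"hand": 0},{"dx": 0.463,"dy": -0.337,"dz": -0.055,"roll": -0.7,"hand": 0},{"dx": 0.496,"dy": -0.361,"dz": -0.055,"roll": -0.752,"hand": 0},{"dx": 0.53,"dy": -0.386,"dz": -0.055,"roll": -0.752,"hand": 0},{"dx": 0.563,"dy": -0.41,"dz": -0.055,"roll": -0.752,"hand": 0},{"dx": 0.59,"dy": -0.43,"dz": -0.055,"roll": -0.752,"hand": 0}]'

```text
invalid input at $.plan[0]: expected keys dx, dy, dz, roll, hand
```

Call:
drive_tool --plan '[{"dx": 0,"dy": 0,"dz": -0.03,"roll": 0,"hand": 0},{"dx": 0,"dy": 0,"dz": -0.055,"roll": 0,"hand": 0},{"dx": 0.03,"dy": -0.02,"dz": -0.055,"roll": -0.05,"hand": 0},{"dx": 0.06,"dy": -0.04,"dz": -0.055,"roll": -0.1,"hand": 0},{"dx": 0.095,"dy": -0.065,"dz": -0.055,"roll": -0.15,"hand": 0},{"dx": 0.13,"dy": -0.09,"dz": -0.055,"roll": -0.2,"hand": 0},{"dx": 0.163,"dy": -0.115,"dz": -0.055,"roll": -0.25,"hand": 0},{"dx": 0.196,"dy": -0.14,"dz": -0.055,"roll": -0.3,"hand": 0},{"dx": 0.23,"dy": -0.165,"dz": -0.055,"roll": -0.35,"hand": 0},{"dx": 0.263,"dy": -0.19,"dz": -0.055,"roll": -0.4,"hand": 0},{"dx": 0.296,"dy": -0.215,"dz": -0.055,"roll": -0.45,"hand": 0},{"dx": 0.33,"dy": -0.24,"dz": -0.055,"roll": -0.5,"hand": 0},{"dx": 0.363,"dy": -0.264,"dz": -0.055,"roll": -0.55,"hand": 0},{"dx": 0.396,"dy": -0.288,"dz": -0.055,"roll": -0.6,"hand": 0},{"dx": 0.43,"dy": -0.312,"dz": -0.055,"roll": -0.65,"hand": 0},{"dx": 0.463,"dy": -0.337,"dz": -0.055,"roll": -0.7,"hand": 0},{"dx": 0.496,"dy": -0.361,"dz": -0.055,"roll": -0.752,"hand": 0},{"dx": 0.53,"dy": -0.386,"dz": -0.055,"roll": -0.752,"hand": 0},{"dx": 0.563,"dy": -0.41,"dz": -0.055,"roll": -0.752,"hand": 0},{"dx": 0.59,"dy": -0.43,"dz": -0.055,"roll": -0.752,"hand": 0}]'

```text
time: 1.77
ee_pos: [0.599, 0.0742, 0.4588]
tcp_rot: [-180.0, 0.0, 61.5]
wrist_force: [0.4, -0.5, -0.5]
opening: 0.0002
```

Call:
drive_tool --plan '[{"dx": 0.03,"dy": 0.003,"dz": 0,"roll": 0,"hand": 0},{"dx": 0.055,"dy": 0.006,"dz": 0.01,"roll": 0,"hand": 0},{"dx": 0.075,"dy": 0.009,"dz": 0.03,"roll": 0,"hand": 0},{"dx": 0.075,"dy": 0.009,"dz": 0.05,"roll": 0,"hand": 0},{"dx": 0.075,"dy": 0.009,"dz": 0.062,"roll": 0,"hand": 0},{"dx": 0.075,"dy": 0.009,"dz": 0.07,"roll": 0,"hand": 0},{"dx": 0.076,"dy": 0.01,"dz": 0.077,"roll": 0,"hand": 0},{"dx": 0.078,"dy": 0.015,"dz": 0.085,"roll": 0,"hand": 0},{"dx": 0.08,"dy": 0.02,"dz": 0.095,"roll": 0,"hand": 0},{"dx": 0.082,"dy": 0.026,"dz": 0.106,"roll": 0,"hand": 0}]'

```text
time: 2.6
ee_pos: [0.6605, 0.1309, 0.354]
tcp_rot: [179.9, -0.1, 61.4]
wrist_force: [0.9, 0.2, 1.1]
opening: -0.0
```

```bash
python3 - <<'E'
from h import *
c=snap('scene','s1'); o=bot.get_obs(); print(o['ee_pos'],o['wrist_force'])
f=cv2.cvtColor(c['frame'],cv2.COLOR_RGB2BGR)[120:330,250:470]
cv2.imwrite('pics/s1c.png',cv2.resize(f,None,fx=2.8,fy=2.8,interpolation=cv2.INTER_CUBIC))
E
```

```text
[0.661276   0.13057498 0.35045901] [-0.1381998  -0.31562195 -2.4801257 ]
```

View pics/s1c.png

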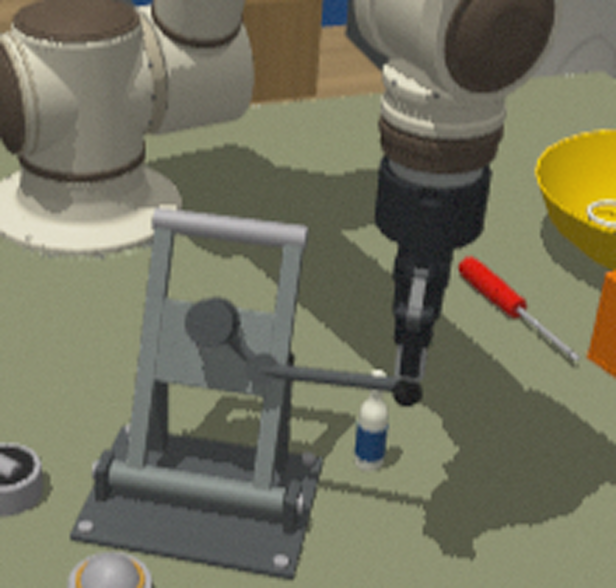

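The fingertips sit on the foot ball and the leg is turning (k≈0.3). I follow its arc past centre.

Call:
drive_tool --plan '[{"dx": 0,"dy": 0.006,"dz": 0.01,"roll": 0,"hand": 0},{"dx": -0.001,"dy": 0.012,"dz": 0.021,"roll": 0,"hand": 0},{"dx": -0.004,"dy": 0.017,"dz": 0.031,"roll": 0,"hand": 0},{"dx": -0.008,"dy": 0.022,"dz": 0.041,"roll": 0,"hand": 0},{"dx": -0.013,"dy": 0.028,"dz": 0.051,"roll": 0,"hand": 0},{"dx": -0.018,"dy": 0.033,"dz": 0.06,"roll": 0,"hand": 0},{"dx": -0.025,"dy": 0.038,"dz": 0.069,"roll": 0,"hand": 0},{"dx": -0.032,"dy": 0.042,"dz": 0.077,"roll": 0,"hand": 0},{"dx": -0.041,"dy": 0.046,"dz": 0.084,"roll": 0,"hand": 0},{"dx": -0.05,"dy": 0.05,"dz": 0.091,"roll": 0,"hand": 0},{"dx": -0.05,"dy": 0.05,"dz": 0.091,"roll": 0,"hand": 0},{"dx": -0.05,"dy": 0.05,"dz": 0.091,"roll": 0,"hand": 0},{"dx": -0.05,"dy": 0.05,"dz": 0.091,"roll": 0,"hand": 0},{"dx": -0.05,"dy": 0.05,"dz": 0.091,"roll": 0,"hand": 0}]'

```text
time: 3.82
ee_pos: [0.68, 0.0637, 0.2635]
tcp_rot: [179.9, -0.0, 61.4]
wrist_force: [0.0, -0.3, 0.2]
opening: -0.0001
```

```bash
python3 - <<'E'
from h import *
c=snap('scene','s2'); o=bot.get_obs(); print(o['ee_pos'],o['wrist_force'])
p=np.load('p.npy'); print([proj(c,foot(p,.5,k,.079)).round() for k in(.9,1.2,1.85)])
f=cv2.cvtColor(c['frame'],cv2.COLOR_RGB2BGR)[150:360,250:470]
cv2.imwrite('pics/s2c.png',cv2.resize(f,None,fx=2.8,fy=2.8,interpolation=cv2.INTER_CUBIC))
E
```

```text
[0.67998684 0.06374029 0.26341032] [-0.21421991 -1.2807829  -0.01662051]
[array([381., 289.]), array([369., 300.]), array([335., 307.])]
```

View pics/s2c.png

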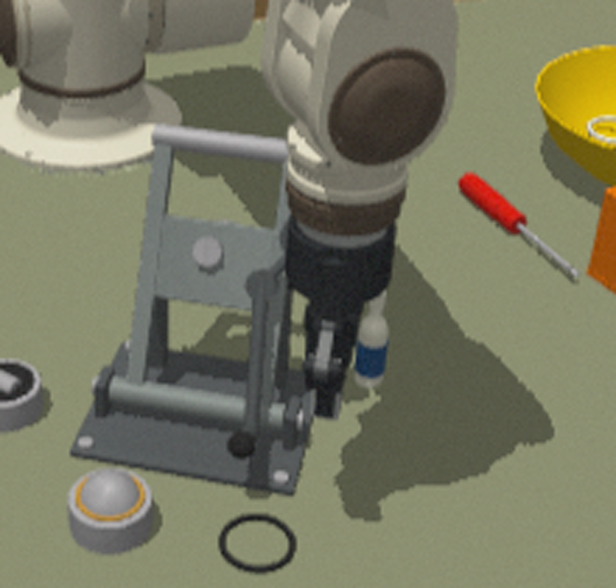

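Kickstand is fully down: ball at crop (241,444), i.e. image (336,309), against (335,307) predicted for 1.85. Next I lift clear, go over the bar and open.

Call:
drive_tool --plan '[{"dx": 0,"dy": 0.006,"dz": -0.02,"roll": 0,"hand": 0},{"dx": 0,"dy": 0.01,"dz": -0.05,"roll": 0,"hand": 0},{"dx": 0,"dy": 0.01,"dz": -0.085,"roll": 0,"hand": 0},{"dx": 0,"dy": 0.01,"dz": -0.12,"roll": 0,"hand": 0},{"dx": 0,"dy": 0.01,"dz": -0.155,"roll": 0,"hand": 0},{"dx": 0,"dy": 0.01,"dz": -0.185,"roll": 0,"hand": 0.04},{"dx": -0.01,"dy": 0,"dz": -0.2,"roll": 0,"hand": 0.085},{"dx": -0.028,"dy": -0.025,"dz": -0.2,"roll": 0,"hand": 0.085},{"dx": -0.046,"dy": -0.053,"dz": -0.2,"roll": 0,"hand": 0.085},{"dx": -0.064,"dy": -0.081,"dz": -0.2,"roll": 0,"hand": 0.085},{"dx": -0.082,"dy": -0.108,"dz": -0.2,"roll": 0,"hand": 0.085},{"dx": -0.1,"dy": -0.135,"dz": -0.2,"roll": 0,"hand": 0.085},{"dx": -0.115,"dy": -0.159,"dz": -0.2,"roll": 0,"hand": 0.085},{"dx": -0.115,"dy": -0.159,"dz": -0.195,"roll": 0,"hand": 0.085},{"dx": -0.115,"dy": -0.159,"dz": -0.18,"roll": 0,"hand": 0.085},{"dx": -0.115,"dy": -0.159,"dz": -0.18,"roll": 0,"hand": 0.085}]'

```text
time: 5.2
ee_pos: [0.4849, 0.0387, 0.4415]
tcp_rot: [-180.0, 0.0, 61.4]
wrist_force: [-0.1, 0.0, -1.3]
opening: 0.0851
```

```bash
python3 - <<'E'
from h import *
c=snap('scene','s3'); o=bot.get_obs(); print(o['ee_pos'],o['wrist_force'],o['opening'])
f=cv2.cvtColor(c['frame'],cv2.COLOR_RGB2BGR)[130:340,250:470]
cv2.imwrite('pics/s3c.png',cv2.resize(f,None,fx=2.8,fy=2.8,interpolation=cv2.INTER_CUBIC))
E
```

```text
[0.48508927 0.03868415 0.44219965] [-0.34397674  0.77114108 -0.30591994] 0.08481181177409575
```

View pics/s3c.png

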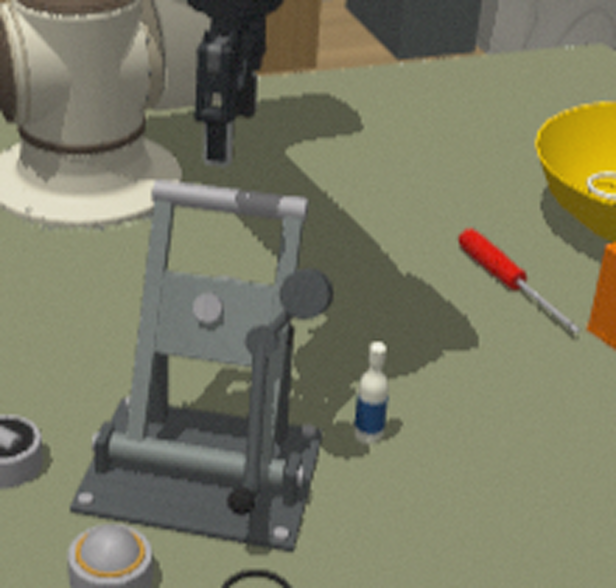

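Counterweight now lies on the right and the leg is down. The open fingers are above the bar's middle. I descend and grip.

Call:
drive_tool --plan '[{"dx": 0,"dy": 0,"dz": 0.015,"roll": 0,"hand": 0.085},{"dx": 0,"dy": 0,"dz": 0.03,"roll": 0,"hand": 0.085},{"dx": 0,"dy": 0,"dz": 0.045,"roll": 0,"hand": 0.085},{"dx": 0,"dy": 0,"dz": 0.056,"roll": 0,"hand": 0.085},{"dx": 0,"dy": 0,"dz": 0.063,"roll": 0,"hand": 0.085},{"dx": 0,"dy": 0,"dz": 0.066,"roll": 0,"hand": 0.085},{"dx": 0,"dy": 0,"dz": 0.066,"roll": 0,"hand": 0.05},{"dx": 0,"dy": 0,"dz": 0.066,"roll": 0,"hand": 0.035},{"dx": 0,"dy": 0,"dz": 0.066,"roll": 0,"hand": 0.025},{"dx": 0,"dy": 0,"dz": 0.066,"roll": 0,"hand": 0.015},{"dx": 0,"dy": 0,"dz": 0.066,"roll": 0,"hand": 0.01},{"dx": 0,"dy": 0,"dz": 0.066,"roll": 0,"hand": 0.01},{"dx": 0,"dy": 0,"dz": 0.066,"roll": 0,"hand": 0.01},{"dx": 0,"dy": 0,"dz": 0.066,"roll": 0,"hand": 0.01}]' --force 50

```text
time: 6.42
ee_pos: [0.4846, 0.0388, 0.3773]
tcp_rot: [-179.9, -0.0, 61.4]
wrist_force: [-7.0, 3.5, 5.0]
opening: 0.0185
```

Call:
drive_tool --plan '[{"dx": 0,"dy": 0.001,"dz": -0.001,"roll": 0,"hand": 0.005},{"dx": 0,"dy": 0.005,"dz": -0.003,"roll": 0,"hand": 0.005},{"dx": 0,"dy": 0.011,"dz": -0.0055,"roll": 0,"hand": 0.005},{"dx": 0,"dy": 0.019,"dz": -0.009,"roll": 0,"hand": 0.005},{"dx": 0,"dy": 0.0275,"dz": -0.0125,"roll": 0,"hand": 0.005},{"dx": 0,"dy": 0.036,"dz": -0.015,"roll": 0,"hand": 0.005},{"dx": 0,"dy": 0.0445,"dz": -0.0175,"roll": 0,"hand": 0.005},{"dx": 0,"dy": 0.053,"dz": -0.02,"roll": 0,"hand": 0.005},{"dx": 0,"dy": 0.0615,"dz": -0.0215,"roll": 0,"hand": 0.005},{"dx": 0,"dy": 0.07,"dz": -0.023,"roll": 0,"hand": 0.005},{"dx": 0,"dy": 0.079,"dz": -0.0245,"roll": 0,"hand": 0.005},{"dx": 0,"dy": 0.0875,"dz": -0.025,"roll": 0,"hand": 0.005},{"dx": 0,"dy": 0.094,"dz": -0.0255,"roll": 0,"hand": 0.005},{"dx": 0,"dy": 0.0985,"dz": -0.0255,"roll": 0,"hand": 0.005},{"dx": 0,"dy": 0.102,"dz": -0.0255,"roll": 0,"hand": 0.005},{"dx": 0,"dy": 0.103,"dz": -0.0255,"roll": 0,"hand": 0.005},{"dx": 0,"dy": 0.103,"dz": -0.0255,"roll": 0,"hand": 0.005},{"dx": 0,"dy": 0.103,"dz": -0.0255,"roll": 0,"hand": 0.005},{"dx": 0,"dy": 0.103,"dz": -0.0255,"roll": 0,"hand": 0.005},{"dx": 0,"dy": 0.103,"dz": -0.0255,"roll": 0,"hand": 0.005}]'

```text
time: 8.08
ee_pos: [0.5754, -0.0105, 0.4032]
tcp_rot: [180.0, -0.1, 61.4]
wrist_force: [-2.7, 3.1, 4.9]
opening: 0.0185
```

```bash
python3 - <<'E'
from h import *
np.set_printoptions(suppress=True,precision=4)
p=np.load('p.npy')
c=snap('scene','s4'); t=snap('top','t4'); o=bot.get_obs(); print(o['ee_pos'],o['wrist_force'],o['opening'],o['time'])
for th in(0,.05,.1):
  print(th,[proj(c,shoe(p,th,0,y,.22)).round(1) for y in(-.065,.065)],[proj(t,shoe(p,th,0,y,.22)).round(1) for y in(-.065,.065)],proj(c,foot(p,th,1.85,.079)).round(1))
f=cv2.cvtColor(c['frame'],cv2.COLOR_RGB2BGR)[170:330,260:420]; g=cv2.cvtColor(t['frame'],cv2.COLOR_RGB2BGR)[170:330,210:370]
cv2.imwrite('pics/s4c.png',cv2.resize(np.hstack([f,g]),None,fx=2.5,fy=2.5,interpolation=cv2.INTER_CUBIC))
E
```

```text
[ 0.5754 -0.0105  0.4032] [-2.5669  4.0689  5.4504] 0.01856865930186264 8.1833
0 [array([291. , 208.2]), array([350.8, 216.2])] [array([333.8, 232.9]), array([281.5, 203.9])] [334.1 321.9]
0.05 [array([292.4, 205.9]), array([351.7, 213.8])] [array([331.4, 237.3]), array([279. , 208.2])] [334.1 320.7]
0.1 [array([293.9, 203.8]), array([352.7, 211.6])] [array([328.9, 241.7]), array([276.4, 212.6])] [334.1 319.4]
```

View pics/s4c.png

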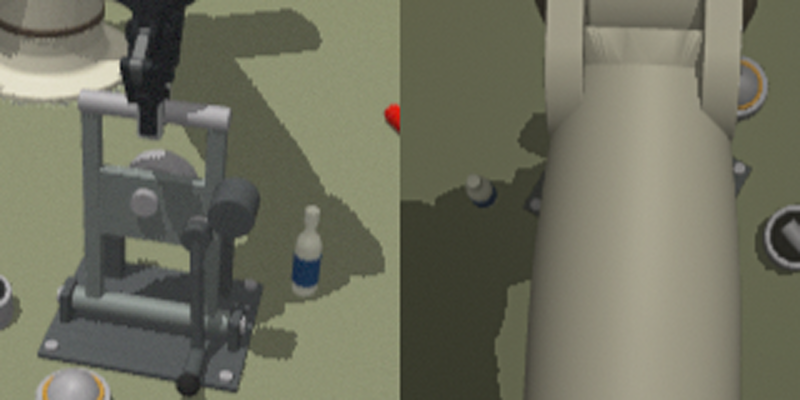

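The picture shows the frame upright. Bar ends are at about (292,210) and (352,217.5), the foot ball at (335,323). All lie within 2 px of the upright prediction and have the same ~1 px bias as the first fit. I hold briefly, check it is still, and hand in.

Call:
drive_tool --plan '[{"dx": 0,"dy": 0,"dz": 0,"roll": 0,"hand": 0.005},{"dx": 0,"dy": 0,"dz": 0,"roll": 0,"hand": 0.005},{"dx": 0,"dy": 0,"dz": 0,"roll": 0,"hand": 0.005},{"dx": 0,"dy": 0,"dz": 0,"roll": 0,"hand": 0.005},{"dx": 0,"dy": 0,"dz": 0,"roll": 0,"hand": 0.005},{"dx": 0,"dy": 0,"dz": 0,"roll": 0,"hand": 0.005}]'

```text
time: 8.68
ee_pos: [0.5754, -0.0105, 0.4032]
tcp_rot: [180.0, -0.1, 61.4]
wrist_force: [-1.4, 3.2, 5.4]
opening: 0.0182
```

```bash
python3 - <<'E'
from h import *
a=load('s4')['frame'].astype(int); b=bot.camera('scene')['frame'].astype(int)
print('mean change',abs(a-b)[170:330,260:420].mean()); o=bot.get_obs(); print(o['ee_pos'],o['wrist_force'],o['opening'],abs(o['qd']).max())
print(bot.job_done())
E
```

```text
mean change 1.8642578125
[ 0.57538886 -0.01051077  0.40319588] [-1.70441489  3.076453    5.94297822] 0.018243099074641285 0.11911341964858056
the job is handed in; nothing more can be done
None
```

The stand is ready for the seal and the job is handed in, after about 9 s of the 51 s allowed. I pushed the folded kickstand down with the closed fingertips until it went over centre and dropped fully. Only then did I grip the bar at its middle (50 N set) and raise the frame upright; the fingers are still holding it.

- **Kickstand:** after it dropped, the foot was within about 2 px of where it should be when fully down (1.85 rad). It was still down once the frame was upright.
- **Frame:** the bar ends were within 2 px of the upright prediction, with the same offset of about 1 px as my first fit. That puts the tilt at roughly 0 ± 0.02 rad. The top camera's view of the bar was blocked by the arm, so this rests on the scene camera alone.
- **Stillness:** over the final hold of about 0.6 s the tool position did not change, and the wrist read about 7 N. The finger opening was 18.2 mm on the 20 mm bar, probably the pads giving slightly. The picture of the stand changed by an average of 1.9 grey levels, which I took as noise.
- **Loose items:** those in view (both bearings, the glue and the screwdriver) looked unmoved, judged by eye. I did not re-check the seal ring or the box in the last pictures.

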